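Lock the mill spindle for cleaning

ROBOT

A 6-joint arm with a two-finger parallel gripper is mounted at the origin on a cart in front of the work surface, level with it; the furniture and walls round the work are solid. World frame = base frame: x ahead of the robot, y to its left, z up, the work surface at z = 0. Lengths are in mm, angles in degrees, forces in N, time in s.
With the tool pointing down it reaches from about 325 to 925 mm from the base axis. Payload 3.1 kg.
Tool frame: the origin (TCP) lies at the very end of the fingers, on their centre line; the grasp point (between the pads) lies grasp_offset behind it (grasp_offset is the distance from the TCP to the grasp point, in mm); z points along the fingers, y is the line along which they close (so a half turn about z gives the same grasp; the last joint's range is limited). The gripper opens to 85 mm and grips with 20 to 120 N. Pads are 22 mm wide; open, the fingers measure 114 mm over their backs; the gripper's body (76 mm by 85 mm) begins 54 mm behind the grasp point. The pads swing forward as they close: fully open they stand 13 mm farther back than shut.
Start: joints at [66.165, 12.427, 92.441, -0, 75.132, -6.429], TCP at [186.949, 596.397, 231.3] pointing down, gripper open.
Joint ranges: [-157.48, 157.48], [-44.54, 120.13], [17.64, 146.25], [-64.5, 244.5], [7.68, 150.69], [-147.95, 147.95]. Speed limits (degrees/s): [159.86, 159.86, 180, 180, 180, 180].

INTERFACE

Orientations are given as [roll, pitch, yaw] about the fixed x, y, z axes, in that order (R = Rz(yaw) Ry(pitch) Rx(roll)).
In Python, from station import * gives the robot as it stands. Calls block until the motion is done:
- goto(position, orientation): joint-space move of the TCP to a pose.
- move_l(position, attitude=None, speed=150): straight line of the TCP; attitude=None keeps the orientation; speed is the mean speed in mm/s.
- move_j(angles): joint-space move.
- grip(opening, squeeze=None): finger opening in mm; squeeze is the grip in N (None keeps the last); returns when the fingers have stopped.
- wait(seconds).
- solve_ik(position, orientation): joint angles nearest the present ones, or None.
- get_obs(): the state.
- get_image(name): name is "side" or "top"; returns the picture (480x640x3 uint8, red, green, blue); there is no depth.
- get_calibration(name): a dict with "fx", "fy", "cx", "cy" (pixels), "R" (3x3) and "t" (3): a world point X has camera coordinates R X + t. Camera axes: x right, y down, z forward; pixel columns grow to the right and rows downward; lengths in mm; the calibration is good to about 2 mm. A picture is of the moment at which its call begins. get_calibration takes no time and is no camera call.
A pose or a line that the arm cannot do raises Unreachable and nothing moves.
- sign_off(): hands the job in; it is judged then, once.
Trained networks look in the newest picture that a camera, given by its name, has taken for a name from the list of things; names that differ only in an ending like _2 or _b are one class to them, and where a whole thing is asked for, a point or a joint stands for the part that bears it (a point fixed in the world has none). Each returns a list of dicts, best first, with "score" (0 to 1); they miss things now and then, are a little off and sometimes report something else, mostly with a low value. They report only what shows in the picture. A call takes as long as a camera call.
- spot_in(name, camera): "extent" ([centre column, centre row, width, height] in pixels, round what is visible of it).
- regions_of(name, camera): "region" (480x640 bool, what is visible of it) and "extent" ([centre column, centre row, width, height] in pixels, round what is visible of it).
The state is a dict: "t": time; "joint_pos": joint angles; "qvel": joint speeds; "effort": joint torques, N m; "tcp_pos": TCP position; "ee_rot": TCP orientation; "wrist_force": force on the tool from outside, world axes, zero at the start; "moment": the same for the moment, N m; "grip_width": finger opening in mm; "grip_force": force on a finger pad.
Only numpy, scipy, OpenCV 4.12 (cv2) and the standard library are available. Lean on these libraries where they do the work, as an engineer would, in place of code of your own. Each camera call takes 0.05 s, during which the arm holds its last target. There are 200 camera calls.

TASK

Lock the kitchen mill's spindle for cleaning: turn the spindle until its two flats line up with the fork of the locking slide, push the slide fully home so that the fork straddles the flats, then swing the keeper arm fully across behind the slide until it stops. Leave the garlic, onion, salt shaker and tin where they stand.

Things in the scene. Friction and masses are not known exactly. Their poses are not given: they have to be found in the camera images.
- mill: Fixed mill base on the worktop: a steel plate 150 mm (x) by 285 mm (y), top at 14 mm; at its +y end a low round aluminium housing (88 mm across, top at 40 mm) carries the upright spindle. Origin on the worktop, mid-base. +y points from the slide to the spindle and is the slide's axis. The spindle's axis is at x 0, y +90 mm.
- spindle_grip (a point): On the spindle's vertical axis, 96 mm above the worktop, in its black bar grip: 48 mm long along this frame's y, 12 mm wide along x, 74 to 110 mm above the worktop. Below it (46 to 74 mm) the steel shaft has two flats parallel to the bar, 12 mm across, 28 mm long the other way. Pinch the bar's 12 mm from above, fingertips no lower than 76 mm.
- spindle (a joint): Angle of the spindle in the mill frame, rad, growing anticlockwise seen from above, range -0.7 to 3.84. At 0 and at pi the bar and the flats lie along the slide's axis and fit the fork (either way round serves); starts between 0.55 and 2.6. It stays where it is left (friction 0.05 N m).
- slide_tab (a point): In the black upright tab (40 mm along x, 12 mm along y, 64 to 100 mm high) of the locking slide, 84 mm above the worktop; axes are the mill's. The slide is an aluminium block 60 mm wide, 88 long, top at 64 mm; two steel prongs at its +y end form a fork, 15 mm between them, at 51 to 63 mm. Slide home: tab at x 0, 74 mm from the spindle's axis.
- locking_slide (a joint): Travel of the locking slide, m: 0 fully out, 0.050 fully home (end stop) with the fork straddling the flats. Moves along the mill's +y, friction about 2 N. The shaft stops it part way unless the flats are lined up: there is 1.5 mm of play on each side (about 0.15 rad). It stays where it is left.
- keeper_post (a point): In the upright black post (12 mm diameter, 54 to 94 mm above the worktop) near the end of the steel keeper arm, 80 mm above the worktop. The arm lies at 46 to 54 mm, is 12 mm wide, and turns about a vertical pivot 70 mm from the post, at x -58 mm, y -28 mm of the mill frame.
- keeper (a joint): Angle of the keeper arm, rad, growing anticlockwise seen from above: 0 open, arm along the mill's -y; 1.571 fully across (end stop), arm along the mill's +x, just behind the rear face of the slide. It can swing across only once the slide is home. It stays where it is left (friction 0.02 N m).
- garlic: Loose garlic bulb, 60 x 57 x 58 mm, origin under its middle; leave it alone.
- onion: Loose onion, 73 x 75 x 77 mm, origin under its middle; leave it alone.
- salt_shaker: Loose salt shaker, 44 mm across, 90 mm high, origin under its middle; leave it alone.
- tomato_tin: Loose low tin, 75 mm across, 58 mm high, origin under its middle; leave it alone.

How it is judged:
By the outcome, as a careful person would: the job done as asked, in the order asked, and still so for the second after the job is handed in, with the robot touching nothing.
It also fails if it takes over 64 s, if anything falls off the work surface, if the arm or the gripper's body presses on something with over 40 N, if the wrist force passes 120 N, or if a joint passes its speed limit or range.

## Working session

There is one attempt and no reset: what is moved stays moved. The work goes in short steps, each a Python script; the robot and the scene stay as the last script left them, time stands still between calls to the robot, and variables do not carry over. Pictures are saved under pics/ and viewed, at most 10 in all, crops included, and the job is handed in when it is done.

```bash
ls; mkdir -p pics; python3 - <<'E'
from station import *
import cv2, numpy as np
o=get_obs(); print({k:(np.round(v,3).tolist() if not isinstance(v,float) else v) for k,v in o.items()})
for c in("side","top"):
    im=get_image(c); cv2.imwrite(f"pics/{c}0.png",im[:,:,::-1])
    k=get_calibration(c); print(c,{a:np.round(b,3).tolist() for a,b in k.items()}, -np.array(k['R']).T@np.array(k['t']))
    for n in("mill","spindle_grip","slide_tab","keeper_post","garlic","onion","salt_shaker","tomato_tin"):
        print(n,[(round(d['score'],2),np.round(d['extent'],1).tolist()) for d in spot_in(n,c)[:3]])
print(get_obs()['t'])
E
```

```text
pics
{'t': 0.0, 'joint_pos': [66.166, 12.478, 92.531, 0.001, 75.133, -6.428], 'qvel': [0.019, -0.028, 0.005, -0.023, -0.001, 0.028], 'effort': [-0.001, -39.687, -30.384, -0.0, 0.01, 0.0], 'tcp_pos': [186.593, 595.616, 229.935], 'ee_rot': [-179.859, -0.017, 162.594], 'wrist_force': [-0.204, 0.853, 0.111], 'moment': [-0.011, -0.045, -0.0], 'grip_force': 0.0, 'grip_width': 85.271058498001}
side {'fx': 554.759, 'fy': 554.759, 'cx': 308.839, 'cy': 236.008, 'R': [[-0.825, -0.565, 0.002], [-0.471, 0.685, -0.555], [0.312, -0.459, -0.832]], 't': [467.706, 329.284, 981.665]} [234.33463167 489.57338669 998.12227207]
mill [(0.66, [299.6, 274.8, 122.1, 139.1])]
spindle_grip [(0.87, [278.5, 293.5, 29.3, 32.6]), (0.62, [335.3, 242.4, 21.4, 45.8]), (0.58, [262.1, 203.6, 35.6, 43.0])]
slide_tab [(0.92, [301.6, 258.0, 43.1, 55.7])]
keeper_post [(0.53, [335.1, 239.9, 20.3, 47.6])]
garlic [(0.71, [354.6, 327.4, 28.6, 28.0])]
onion [(0.71, [336.9, 181.6, 32.9, 29.5])]
salt_shaker [(0.9, [240.8, 249.7, 19.3, 28.6])]
tomato_tin [(0.7, [261.1, 201.1, 29.5, 40.7])]
top {'fx': 612.759, 'fy': 612.759, 'cx': 326.732, 'cy': 244.109, 'R': [[0.021, -1.0, -0.001], [-0.985, -0.021, -0.174], [0.174, 0.004, -0.985]], 't': [-32.449, 597.294, 1079.713]} [ 400.90548219  -24.60537468 1167.15939934]
mill [(0.88, [309.1, 260.6, 163.1, 100.7])]
spindle_grip [(0.95, [256.5, 262.7, 21.8, 30.6])]
slide_tab [(0.93, [303.6, 254.7, 73.1, 43.7])]
keeper_post [(0.81, [342.2, 278.1, 48.5, 23.2]), (0.62, [287.3, 198.9, 27.2, 33.9])]
garlic [(0.56, [273.1, 344.7, 33.1, 29.8])]
onion [(0.97, [426.0, 231.2, 44.0, 38.0]), (0.47, [287.0, 198.5, 24.2, 30.4])]
salt_shaker [(0.63, [288.4, 197.8, 22.2, 29.7])]
tomato_tin [(0.72, [352.8, 174.6, 41.2, 47.1])]
0.9
```

```bash
python3 - <<'E'
import cv2
a=cv2.imread("pics/top0.png")[150:370,215:455]; cv2.imwrite("pics/top0c.png",cv2.resize(a,None,fx=2.7,fy=2.7,interpolation=cv2.INTER_CUBIC))
a=cv2.imread("pics/side0.png")[170:370,200:400]; cv2.imwrite("pics/side0c.png",cv2.resize(a,None,fx=3,fy=3,interpolation=cv2.INTER_CUBIC))
E
```

```text
(no output)
```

View pics/top0c.png

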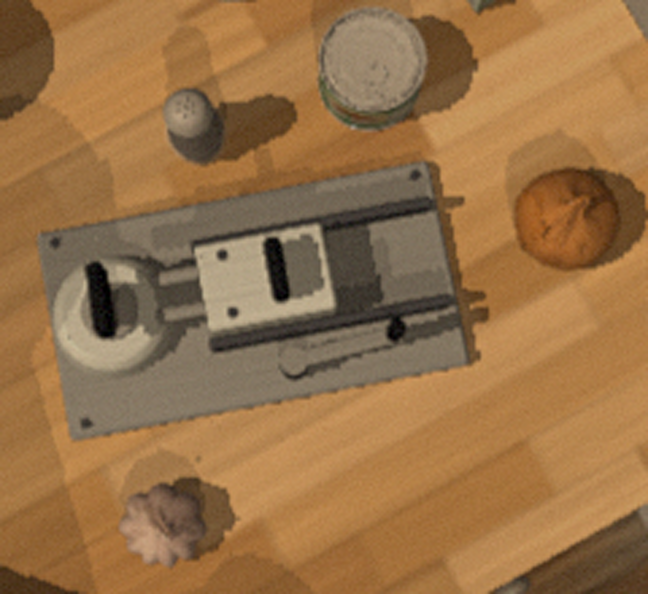

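View pics/side0c.png

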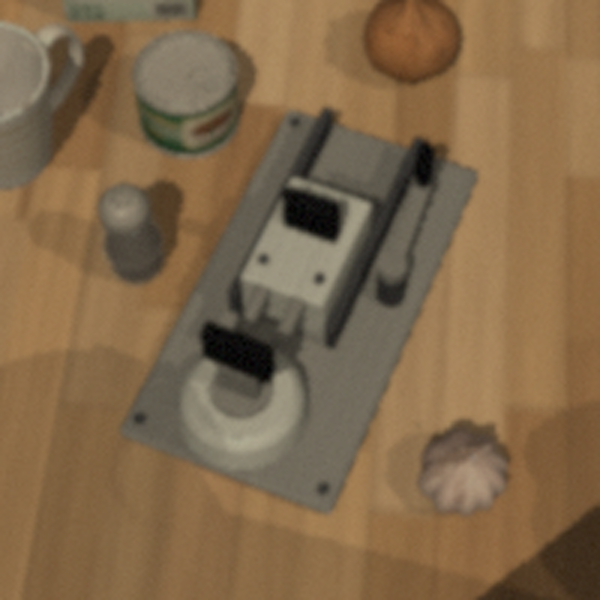

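Top view: the plate runs left to right with the spindle bar at crop (100,300), nearly square to the slide axis. The tab is at (277,268) and the keeper post at (396,328), with the slide out and the keeper open. The side view agrees: bar (238,352), tab (312,213), post (424,163). Next I triangulate these and fit the model.

```bash
cat > vis.py <<'E'
import cv2, numpy as np
from station import get_calibration
K={c:get_calibration(c) for c in("top","side")}
def proj(c,X):
    k=K[c]; p=np.atleast_2d(X)@np.array(k['R']).T+np.array(k['t'])
    return np.c_[k['fx']*p[:,0]/p[:,2]+k['cx'],k['fy']*p[:,1]/p[:,2]+k['cy']]
def tri(a,b):
    P=[np.diag([1,1,1])@np.array([[k['fx'],0,k['cx']],[0,k['fy'],k['cy']],[0,0,1]])@np.c_[k['R'],k['t']] for k in (K['top'],K['side'])]
    h=cv2.triangulatePoints(P[0],P[1],np.array(a,float).reshape(2,1),np.array(b,float).reshape(2,1)).ravel(); return h[:3]/h[3]
def rot(a): c,s=np.cos(a),np.sin(a); return np.array([[c,-s],[s,c]])
def box(cx,cy,lx,ly,z0,z1,a=0):
    q=np.array([[x,y] for x in(-lx/2,lx/2) for y in(-ly/2,ly/2)])@rot(a).T+[cx,cy]
    return np.array([[*p,z] for p in q for z in(z0,z1)])
def toworld(P,m): P=np.array(P,float); return np.c_[P[:,:2]@rot(m[2]).T+m[:2],P[:,2]]
def parts(th,s,k):
    post=np.array([-58,-28])+70*np.array([np.sin(k),-np.cos(k)])
    oct=[[post[0]+6*np.cos(t),post[1]+6*np.sin(t),z] for t in np.arange(0,6.28,.4) for z in(54,94)]
    return dict(bar=box(0,90,12,48,74,110,th),tab=box(0,16-50+s,40,12,64,100),post=np.array(oct))
def render(c,P,roi,S=4):
    x0,y0,x1,y1=roi; im=np.zeros(((y1-y0)*S,(x1-x0)*S),np.uint8)
    h=cv2.convexHull(((proj(c,P)+.5-[x0,y0])*S).astype(np.float32)).astype(np.int32)
    cv2.fillConvexPoly(im,h,255); return cv2.resize(im,(x1-x0,y1-y0),interpolation=cv2.INTER_AREA)/255.
def dark(im,roi,lo=25,hi=60):
    x0,y0,x1,y1=roi; g=im[y0:y1,x0:x1].max(2).astype(float); return np.clip((hi-g)/(hi-lo),0,1)
E
python3 - <<'E'
from vis import *
from scipy.optimize import minimize
im={c:cv2.imread(f"pics/{c}0.png") for c in K}
ct=np.array([[40,234],[428,163],[468,362],[72,438]])/2.7+[215,150]
cs=np.array([[122,434],[293,112],[477,175],[330,512]])/3+[200,170]
# order: salt/+y , tin/-y, onion/-y near, garlic/+y
cs=np.array([cs[0],cs[1],cs[2],cs[3]])
W=np.array([tri(a,b) for a,b in zip(ct,cs)]); print(W.round(1)); print("sides",np.linalg.norm(np.diff(W[[0,1,2,3,0]],axis=0),axis=1).round(1))
roi=dict(top=dict(bar=(242,240,266,282),tab=(308,233,326,268),post=(352,262,372,282)),
 side=dict(bar=(264,273,296,301),tab=(290,226,318,252),post=(334,212,348,234)))
obs={c:{n:dark(im[c],r) for n,r in roi[c].items()} for c in K}
C={}
for n in("bar","tab","post"):
    ctr={}
    for c in K:
        m=obs[c][n]; y,x=np.mgrid[:m.shape[0],:m.shape[1]]; ctr[c]=[(x*m).sum()/m.sum()+roi[c][n][0],(y*m).sum()/m.sum()+roi[c][n][1]]
    C[n]=tri(ctr['top'],ctr['side']); print(n,C[n].round(1),np.round([ctr['top'],ctr['side']],1).tolist(),[obs[c][n].sum().round() for c in K])
mc=W.mean(0)[:2]; d=(W[0]+W[3]-W[1]-W[2])[:2]; yaw=np.arctan2(d[1],d[0])-np.pi/2
print("corner pose",mc,np.degrees(yaw))
def cost(p,full=False):
    m=p[0],p[1],p[2]/100; P=parts(p[3]/30,p[4],p[5]/30); e={}
    for c in K:
        for n in P: e[c,n]=np.abs(render(c,toworld(P[n],m),roi[c][n])-obs[c][n]).sum()
    cc=toworld([[75,142.5,14],[75,-142.5,14],[-75,-142.5,14],[-75,142.5,14]],m)
    e['c']=2*(np.abs(proj('top',cc)-ct).sum()+np.abs(proj('side',cc)-cs).sum())
    return e if full else sum(e.values())
best=None
for th in(1.2,1.57,1.9):
    x0=np.array([*mc,yaw*100,th*30,0,0]); sx=np.vstack([x0]+[x0+v for v in np.diag([5,5,5,10,4,5])])
    r=minimize(cost,x0,method='Nelder-Mead',options=dict(initial_simplex=sx,maxiter=900,xatol=.02,fatol=.05))
    if best is None or r.fun<best.fun: best=r
    print(r.fun,r.x[:2].round(1),np.degrees(r.x[2]/100),np.degrees(r.x[3]/30),r.x[4],np.degrees(r.x[5]/30))
print({str(k):round(v,1) for k,v in cost(best.x,True).items()})
P=parts(best.x[3]/30,best.x[4],best.x[5]/30)
for n in P: print(n,toworld(P[n],(best.x[0],best.x[1],best.x[2]/100)).mean(0).round(1))
E
```

```text
[[ 617.   168.6   -2.5]
 [ 674.4 -109.7    1.5]
 [ 531.  -139.1    1.4]
 [ 471.2  138.2    3.2]]
sides [284.2 146.3 283.6 149. ]
bar [557.6 111.8  88.5] [[252.3, 261.1], [279.4, 286.6]] [np.float64(197.0), np.float64(286.0)]
tab [583.6  -3.2  78.3] [[317.3, 248.8], [303.4, 240.4]] [np.float64(125.0), np.float64(215.0)]
post [548.7 -83.3  66.1] [[361.1, 269.7], [340.0, 224.9]] [np.float64(58.0), np.float64(92.0)]
corner pose [573.41029176  14.50048601] 11.906112067101185
521.5673619627644 [574.   23.2] 11.866721868320345 87.47586550115035 6.474534236491007 6.809568287458502
589.0792577479169 [574.4  22. ] 9.780404001710558 78.38879665787262 7.2826560148018356 8.243778585932446
519.4198339436236 [574.3  22.5] 11.80342951452463 88.1017530356156 6.333606058242628 6.334852615025343
{"('top', 'bar')": np.float64(65.9), "('top', 'tab')": np.float64(65.7), "('top', 'post')": np.float64(37.2), "('side', 'bar')": np.float64(119.7), "('side', 'tab')": np.float64(115.7), "('side', 'post')": np.float64(36.0), 'c': np.float64(79.2)}
bar [555.9 110.6  92. ]
tab [580.   -4.6  82. ]
post [545.2 -83.3  74. ]
```

```bash
cat > fit.py <<'E'
from vis import *
from scipy.optimize import minimize
im={c:cv2.imread(f"pics/{c}0.png") for c in K}
ct=np.array([[40,234],[428,163],[468,362],[72,438]])/2.7+[214.7,149.7]
cs=np.array([[122,434],[293,112],[477,175],[330,512]])/3+[199.7,169.7]
roi=dict(top=dict(bar=(242,240,266,282),tab=(308,233,326,268),post=(352,262,372,282)),
 side=dict(bar=(264,273,296,301),tab=(290,226,318,252),post=(334,212,348,234)))
obs={c:{n:dark(im[c],r) for n,r in roi[c].items()} for c in K}
import vis; proj0=vis.proj; SH={}
def projs(c,X): return proj0(c,X)+SH[c]
vis.proj=projs
def cost(p,full=False):
    m=p[0],p[1],p[2]/100; P=parts(p[3]/30,0,0); e={}
    SH['top']=p[4:6]; SH['side']=p[6:8]
    for c in K:
        for n in P: e[c,n]=np.abs(render(c,toworld(P[n],m),roi[c][n])-obs[c][n]).sum()
    cc=toworld([[75,142.5,14],[75,-142.5,14],[-75,-142.5,14],[-75,142.5,14]],m)
    e['ct']=2*np.abs(projs('top',cc)-ct).sum();e['cs']=2*np.abs(projs('side',cc)-cs).sum()
    e['sh']=1*np.sum(p[4:8]**2)
    return e if full else sum(e.values())
x0=np.array([573,15,20.8,1.57*30,0,0,0,0]); x=x0
for i in range(3):
    sx=np.vstack([x]+[x+v for v in np.diag([5,5,3,6,2,2,2,2])])
    r=minimize(cost,x,method='Nelder-Mead',options=dict(initial_simplex=sx,maxiter=1500,maxfev=1500,xatol=.02,fatol=.05)); x=r.x
print(r.fun,x[:2].round(1),np.degrees(x[2]/100),np.degrees(x[3]/30),"shifts",x[4:].round(2))
print({str(k):round(float(v),1) for k,v in cost(x,True).items()})
out=[]
for c in K:
    o=cv2.resize(im[c],None,fx=4,fy=4,interpolation=cv2.INTER_CUBIC)
    for P in list(parts(x[3]/30,0,0).values())+[box(0,0,150,285,0,14)]:
        h=cv2.convexHull(((projs(c,toworld(P,(x[0],x[1],x[2]/100)))+.5)*4).astype(np.float32)).astype(np.int32)
        cv2.polylines(o,[h],True,(0,255,0),1)
    out.append(cv2.resize(o[900:1300,880:1600] if c=='top' else o[800:1370,940:1450],(400,550) if c!='top' else (400,222)))
cv2.imwrite("pics/ov.png",np.hstack([cv2.copyMakeBorder(out[0],0,328,0,0,0),out[1]]))
E
python3 fit.py
```

```text
685.8596733277988 [576.4  22.6] 13.724894632166928 90.1949309892808 shifts [-1.43 -0.43 -2.08  2.04]
{"('top', 'bar')": 80.0, "('top', 'tab')": 148.8, "('top', 'post')": 41.7, "('side', 'bar')": 120.6, "('side', 'tab')": 123.5, "('side', 'post')": 35.9, 'ct': 64.5, 'cs': 60.1, 'sh': 10.7}
```

View pics/ov.png

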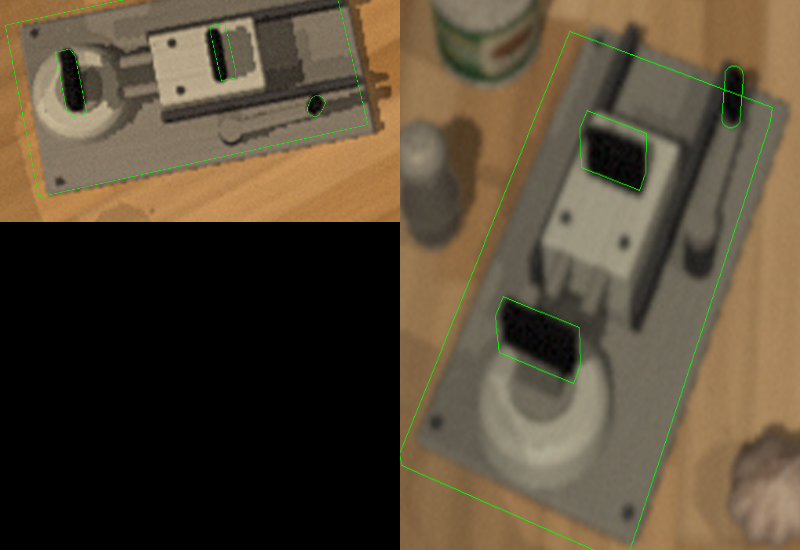

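```bash
sed -i 's|parts(p\[3\]/30,0,0)|parts(p[3]/30,p[8],p[9]/30)|; s|parts(x\[3\]/30,0,0)|parts(x[3]/30,x[8],x[9]/30)|; s|1.57\*30,0,0,0,0\]|1.54*30,0,0,0,0,5,2]|; s|\[5,5,3,6,2,2,2,2\]|[5,5,3,6,2,2,2,2,5,4]|; s|range(3)|range(5)|; s|"shifts"|"s,k",x[8],np.degrees(x[9]/30),"shifts"|; s|ov.png|ov2.png|; s|x\[4:\].round|x[4:8].round|; s|maxiter=1500,maxfev=1500|maxiter=2500,maxfev=2500|' fit.py; python3 fit.py
```

```text
499.515938485281 [574.2  20.8] 11.747342561599405 88.3154194114617 s,k 8.166082328934376 6.900330150957308 shifts [-0.7  -0.33 -0.47  1.36]
{"('top', 'bar')": 65.6, "('top', 'tab')": 64.9, "('top', 'post')": 34.5, "('side', 'bar')": 116.3, "('side', 'tab')": 112.8, "('side', 'post')": 34.9, 'ct': 39.0, 'cs': 28.9, 'sh': 2.7}
```

View pics/ov2.png

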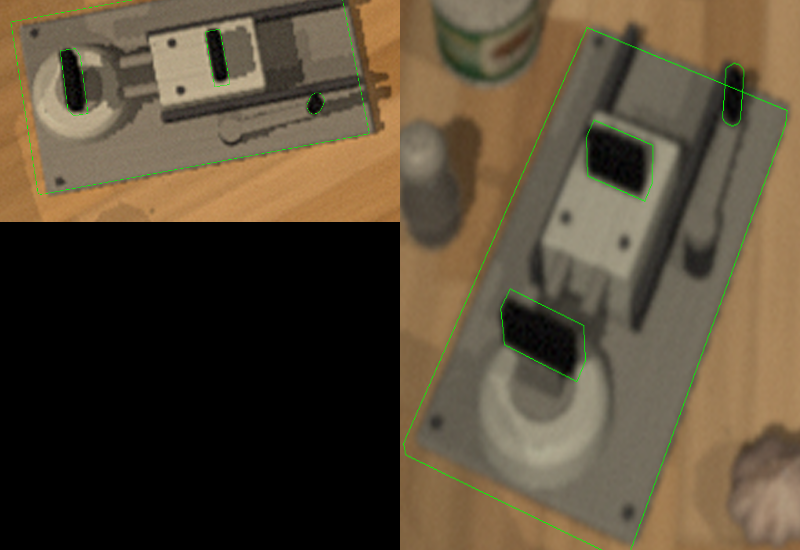

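```bash
cat > fit1.py <<'E'
from vis import *
import vis
from scipy.optimize import minimize, least_squares
exec(open('fit.py').read().split("import vis;")[0].split("import minimize")[1])
CC=[[75,142.5,14],[75,-142.5,14],[-75,-142.5,14],[-75,142.5,14]]
# corner-only fits with free scale about plate centre, per camera
for c,px in(("top",ct),("side",cs)):
    f=lambda p:(proj(c,toworld(np.array(CC)*[p[3],p[3],1],p))-px).ravel()
    r=least_squares(f,[573,20,.2,1]); print(c,"corners",r.x.round(3),"res",r.fun.round(1))
for c in K:
    best=None
    def cost(p,full=False):
        m=p[0],p[1],p[2]/100; P=parts(p[3]/30,p[4],p[5]/30)
        e=[np.abs(render(c,toworld(P[n],m),roi[c][n])-obs[c][n]).sum() for n in P]
        return e if full else sum(e)
    x=np.array([574,20,20.5,46,6,2.])
    for i in range(4):
        sx=np.vstack([x]+[x+v for v in np.diag([5,5,4,6,5,4])]); r=minimize(cost,x,method='Nelder-Mead',options=dict(initial_simplex=sx,maxfev=1200)); x=r.x
    m=(x[0],x[1],x[2]/100)
    print(c,x[:2].round(1),"yaw,th,s,k",np.degrees(x[2]/100).round(2),np.degrees(x[3]/30).round(2),x[4].round(2),np.degrees(x[5]/30).round(1),np.round(cost(x,True)),"spindle",toworld([[0,90,96]],m).round(1),"corner res",(proj(c,toworld(CC,m))-(ct if c=='top' else cs)).round(1).tolist())
g=im['side'][273:301,264:296].max(2); print(g[::2,::2])
E
python3 fit1.py
```

```text
top corners [5.73048e+02 1.49840e+01 2.07000e-01 9.83000e-01] res [-0.1 -0.3 -0.5 -0.4  0.1  0.7  0.4  0. ]
side corners [5.68459e+02 2.01680e+01 2.10000e-01 9.80000e-01] res [-0.1 -0.7 -0.9  0.3  0.6  0.3  0.3  0.2]
top [575.8  22.8] yaw,th,s,k 12.08 90.57 6.32 6.8 [64. 61. 33.] spindle [[556.9 110.9  96. ]] corner res [[-5.6, -1.9], [-3.6, -3.0], [-2.5, -0.7], [-4.7, -0.3]]
side [574.1  25.3] yaw,th,s,k 11.92 80.19 10.81 5.5 [103. 110.  35.] spindle [[555.5 113.3  96. ]] corner res [[-5.4, 0.5], [-4.2, -0.5], [-1.7, -0.0], [-3.7, 2.3]]
[[113 104  96  96  97 100  82  55  53  99 113  86  76 108 113 105]
 [112  98  94  96  95 104 109  93  60  99 103  69  62  90 104 106]
 [103  95  70  56  82 103 108  84  60  69  73  59  57  56  69 100]
 [ 99  87  35  12  29  45  71  57  53  61  59  61  63  66  78 105]
 [ 98  72  21  21  11  14  18  21  26  38  56  61  65  62  64  75]
 [106  82  24  16  16  17  15  20  11  15  23  45  56  56  55  61]
 [109  98  26  14  10  14   3  15  17  19  13  14  23  45  53  59]
 [103  95  29  12  13  15  11   6  18   6  15  13  16  25  68  65]
 [ 95  91  87  50  23   8  11   7  17   6  21  15  13  27  75  81]
 [ 99 114 136 130  86  50  25  15  14  16   7  11  10  20  76  92]
 [111 129 135 136 106  88  78  55  35  15  11   8  11  20  89 119]
 [127 135 134 129  92  80  83  84  86  64  43  19   9  57 142 153]
 [145 146 142 119  91  83  79  83  83  81  81  48  59  92 151 155]
 [141 153 146 117 107  96  85  83  82  81  80  71 102 116 153 156]]
```

```bash
python3 - <<'E'
from vis import *
T=lambda u,v:(u/2.7+214.7,v/2.7+149.7); S=lambda u,v:(u/3+199.7,v/3+169.7)
for n,a,b in[("bolt+y+x (14)",(55,243),(140,418)),("bolt-y+x",(416,175),(295,121)),("bolt+y-x",(86,423),(322,489)),("slidebolt (64)",(222,255),(263,259)),("slidebolt",(233,312),(320,278)),("tin top (58)",(373,52),(186,68))]:
    p=tri(T(*a),S(*b)); print(n,p.round(1),"reproj",(proj('top',p)-T(*a)).round(1),(proj('side',p)-S(*b)).round(1))
from station import *
# hover clear of everything, above the bar, fingers along world y-ish
print(solve_ik([556,109,190],[180,0,102]),solve_ik([556,109,190],[180,0,-78]))
goto([556,109,190],[180,0,102] if solve_ik([556,109,190],[180,0,102]) is not None else [180,0,-78])
wait(.3); o=get_obs(); print(o['tcp_pos'],o['ee_rot'],o['joint_pos'],o['t'])
p=np.array(o['tcp_pos'])
ims=[]
for c in K:
    im=np.array(get_image(c)[:,:,::-1]); cv2.imwrite(f"pics/{c}1.png",im)
    u=proj(c,p)[0]; print(c,u)
    x,y=int(u[0])-45,int(u[1])-60
    z=cv2.resize(im[y:y+130,x:x+90],None,fx=4.4,fy=4.4,interpolation=cv2.INTER_CUBIC); q=((u+.5-[x,y])*4.4).astype(int)
    cv2.drawMarker(z,tuple(int(i) for i in q),(0,255,0),0,12); ims.append(z)
    d=np.array([-np.sin(np.radians(o['ee_rot'][2])),np.cos(np.radians(o['ee_rot'][2])),0])
    for sg in(-1,1):
        q=((proj(c,p+sg*42.5*d-[0,0,-13])[0]+.5-[x,y])*4.4).astype(int); cv2.drawMarker(z,tuple(int(i) for i in q),(0,0,255),0,12)
cv2.imwrite("pics/hov.png",np.hstack(ims))
E
```

```text
bolt+y+x (14) [609.7 156.4  10. ] reproj [[0.1 0.3]] [[-0.3 -0.1]]
bolt-y+x [665.  -99.8   9.2] reproj [[0.1 0.2]] [[-0.2 -0.1]]
bolt+y-x [483.  129.2   7.7] reproj [[0.  0.1]] [[-0.1 -0. ]]
slidebolt (64) [595.2  34.9  59.3] reproj [[0.  0.1]] [[-0.1 -0. ]]
slidebolt [555.9  26.2  60.2] reproj [[0.1 0.2]] [[-0.3 -0.1]]
tin top (58) [740.1 -66.8  54. ] reproj [[0.5 1.2]] [[-1.4 -0.5]]
[  3.99489272   7.60492721 102.61857953   0.          69.77649327
  -8.00510728] None
[555.92372793 109.48287031 190.0303807 ] [ 1.79997765e+02 -9.33522804e-04  1.02047439e+02] [ 4.04385378e+00  7.60389669e+00  1.02616267e+02  1.31685292e-03
  6.97777529e+01 -8.00404063e+00] 3.3917
top [246.15710826 253.15711572]
side [278.22146483 257.53454659]
```

View pics/hov.png

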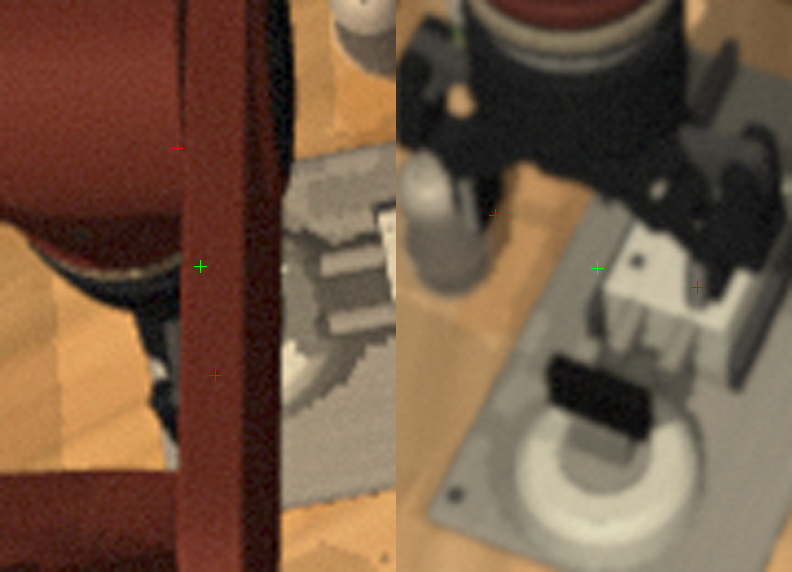

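Hover view: in the side picture the fingers are within 1–2 px of where the calibration puts the TCP. The bar at (600,397) is clear of the gripper. The spindle axis is near (556.5, 110) with mill yaw about 12.2°. I'll now pinch across the bar and read the wrist forces.

```bash
python3 - <<'E'
from station import *
import numpy as np
np.set_printoptions(precision=2,suppress=True)
def st(l):
    o=get_obs(); print(l,'t',round(o['t'],2),'tcp',np.array(o['tcp_pos']),'F',np.array(o['wrist_force']),'M',np.array(o['moment']),'w',round(o['grip_width'],2),'gf',round(o['grip_force'],1),'yaw',round(o['ee_rot'][2],2),flush=True)
goto([556.5,110,150],[180,0,11]); st('hover')
move_l([556.5,110,82],speed=80); st('down')
grip(0,25); wait(.2); st('grip')
E
```

```text
hover t 4.91 tcp [556.58 109.99 150.11] F [ 0.26  0.35 -0.21] M [ 0.04 -0.01  0.02] w 85.53 gf 0.0 yaw 11.03
down t 5.91 tcp [557.12 110.03  82.55] F [-0.58  0.2   0.48] M [ 0.02  0.02 -0.01] w 85.69 gf 0.0 yaw 11.0
grip t 6.77 tcp [555.94 112.75  82.33] F [-1.55  7.81  2.07] M [1.01 0.28 0.02] w 11.37 gf 29.8 yaw 10.95
```

```bash
cat > h.py <<'E'
from station import *
import numpy as np
np.set_printoptions(precision=2,suppress=True)
def st(l):
    o=get_obs(); print(l,'t',round(o['t'],2),'tcp',np.array(o['tcp_pos']),'F',np.array(o['wrist_force']),'Mz',round(o['moment'][2],3),'w',round(o['grip_width'],2),'gf',round(o['grip_force'],1),'yaw',round(o['ee_rot'][2],2),flush=True); return o
E
python3 - <<'E'
from h import *
c=np.array([556.2,112.8])
for y in(25,40,55,70,85,102.2):
    goto([*c,82],[180,0,y]); wait(.1); o=st(y)
    F=np.array(o['wrist_force'])
    if np.hypot(*F[:2])>45: print('stop'); break
    # zero the force along the closing line
    a=np.radians(y-90); n=np.array([np.cos(a),np.sin(a)]); c=c+n*np.clip((np.array(o['tcp_pos'])[:2]-c)@n,-3,3); print(c)
E
```

```text
25 t 7.21 tcp [556.03 112.71  82.32] F [-2.6  -0.67  3.72] Mz 0.01 w 11.4 gf 30.1 yaw 24.86
[556.2 112.8]
40 t 7.67 tcp [556.17 112.53  82.32] F [-3.54 -1.28  4.97] Mz 0.065 w 11.39 gf 30.3 yaw 39.79
[556.32 112.66]
55 t 8.12 tcp [556.34 112.4   82.32] F [-2.54 -1.8   5.92] Mz 0.021 w 11.58 gf 30.3 yaw 54.8
[556.46 112.56]
70 t 8.58 tcp [556.54 112.28  82.3 ] F [-2.13 -0.91  5.12] Mz 0.068 w 11.54 gf 30.3 yaw 69.75
[556.62 112.5 ]
85 t 9.04 tcp [556.81 112.2   82.33] F [-2.42 -2.5   5.87] Mz 0.064 w 11.47 gf 30.3 yaw 84.64
[556.83 112.48]
102.2 t 9.53 tcp [557.04 112.23  82.31] F [-2.19 -2.03  4.72] Mz 0.033 w 11.51 gf 30.3 yaw 101.83
[556.98 112.51]
```

```bash
python3 - <<'E'
from h import *
Y=12.3; u=np.array([-np.sin(np.radians(Y)),np.cos(np.radians(Y))]); S=np.array([557,112.5])
grip(85); move_l([557,112.5,150],speed=200); st('up')
t=S-118.7*u
goto([*t,140],[180,0,Y]); grip(60); move_l([*t,76],speed=120); st('down')
grip(0,40); wait(.2); o=st('tab'); p=np.array(o['tcp_pos'])[:2]; d=(S-p)@u; print('dist',d)
if o['grip_width']>9:
    for k in(100,85,74,71):
        if k>=d: continue
        move_l([*(S-k*u),76],speed=60); o=st(k); print('dist',(S-np.array(o['tcp_pos'])[:2])@u)
E
```

```text
up t 10.72 tcp [557.11 112.49 150.16] F [-0.72  0.21 -1.08] Mz -0.035 w 84.91 gf 0.0 yaw 102.2
down t 13.03 tcp [582.67  -3.55  76.25] F [-0.02 -0.13  0.34] Mz -0.026 w 59.73 gf 0.0 yaw 12.3
tab t 13.72 tcp [582.93  -3.34  76.98] F [-0.97  1.32  5.78] Mz -0.127 w 11.39 gf 42.5 yaw 12.28
dist 118.7078555227213
100 t 14.18 tcp [578.83  15.64  76.96] F [-1.7   0.86  6.52] Mz -0.111 w 11.39 gf 42.7 yaw 12.3
dist 99.28453000877869
85 t 14.57 tcp [575.66  30.47  76.95] F [-1.28  1.96  6.44] Mz -0.158 w 11.03 gf 42.7 yaw 12.3
dist 84.12008442920688
74 t 14.91 tcp [573.4   40.95  76.94] F [-0.74  0.51  6.02] Mz -0.13 w 10.94 gf 42.6 yaw 12.31
dist 73.40410835364271
71 t 15.16 tcp [573.4   41.05  77.02] F [-0.23 -7.53  4.63] Mz -0.103 w 11.38 gf 42.5 yaw 12.35
dist 73.30226485147755
```

```bash
python3 - <<'E'
from h import *
Y=12.3; a=np.radians(Y); u=np.array([-np.sin(a),np.cos(a)]); ex=np.array([np.cos(a),np.sin(a)]); S=np.array([557,112.5])
piv=S-58*ex-118*u
def post(k): k=np.radians(k); return piv+70*(np.sin(k)*ex-np.cos(k)*u)
o=get_obs(); move_l([*np.array(o['tcp_pos'])[:2],76],speed=60)  # relax the push
grip(40); o=get_obs(); move_l([*np.array(o['tcp_pos'])[:2],140],speed=200); st('up')
k=6.5
goto([*post(k),140],[180,0,102.3+k]); grip(50); move_l([*post(k),72],speed=120); st('down')
grip(0,40); wait(.2); o=st('post'); v=np.array(o['tcp_pos'])[:2]-piv; k=np.degrees(np.arctan2(v@ex,-v@u)); print('k',k,np.hypot(*v))
if o['grip_width']>9:
    for q in(15,25,35,45,55,65,75,82,88,91,93):
        goto([*post(q),72],[180,0,102.3+min(q,90)]); o=get_obs(); v=np.array(o['tcp_pos'])[:2]-piv
        F=np.array(o['wrist_force']); print(q,'k',round(np.degrees(np.arctan2(v@ex,-v@u)),1),'F',F,round(o['t'],2))
        if np.hypot(*F[:2])>30: print('stop'); break
    st('end')
E
```

```text
up t 16.27 tcp [573.35  41.4  140.65] F [-0.76  0.09 -0.53] Mz 0.007 w 39.61 gf 0.0 yaw 12.3
down t 18.91 tcp [548.53 -81.52  72.41] F [-0.29  0.06  0.75] Mz -0.002 w 49.9 gf 0.0 yaw 108.8
post t 19.54 tcp [548.85 -81.71  73.  ] F [-1.55  0.4   6.28] Mz -0.005 w 10.57 gf 39.3 yaw 108.81
k 7.057802087427498 70.55045857806266
15 k 15.8 F [0.27 0.99 6.12] 19.8
25 k 25.6 F [-0.46  0.65  7.62] 20.07
35 k 35.5 F [ 0.03 -0.22  6.29] 20.35
45 k 45.4 F [-0.86  1.85  7.1 ] 20.62
55 k 55.4 F [-0.33  2.02  6.94] 20.9
65 k 65.3 F [2.14 2.07 5.86] 21.18
75 k 75.3 F [1.36 1.86 6.35] 21.45
82 k 82.2 F [1.   0.76 5.98] 21.7
88 k 88.2 F [1.21 1.47 6.01] 21.95
91 k 90.5 F [ 0.63 -0.14  6.51] 22.2
93 k 90.7 F [ 2.73 -5.98  3.6 ] 22.45
end t 22.45 tcp [594.65   0.76  73.07] F [ 2.73 -5.98  3.6 ] Mz -0.036 w 10.38 gf 39.6 yaw -168.05
```

```bash
python3 - <<'E'
from h import *
import cv2
o=get_obs(); p=np.array(o['tcp_pos'])[:2]; move_l([*p,72],speed=60)
grip(34); p=np.array(get_obs()['tcp_pos'])[:2]; move_l([*p,160],speed=200); st('up')
goto([556.5,110,240],[180,0,102]); move_j([66.165,12.427,92.441,0,75.132,-6.429]); st('away')
a=get_image('top')[:,:,::-1][150:370,215:455]; b=get_image('side')[:,:,::-1][170:370,200:400]
cv2.imwrite("pics/fin.png",np.hstack([cv2.resize(a,(420,385),interpolation=2),cv2.resize(b,(380,385),interpolation=2)]))
E
```

```text
up t 23.64 tcp [593.11   0.85 159.38] F [ 0.06  0.2  -0.7 ] Mz -0.017 w 33.96 gf 0.0 yaw -167.72
away t 27.38 tcp [188.01 596.05 231.36] F [-0.42 -0.45 -0.76] Mz 0.062 w 34.0 gf 0.0 yaw 162.51
```

View pics/fin.png

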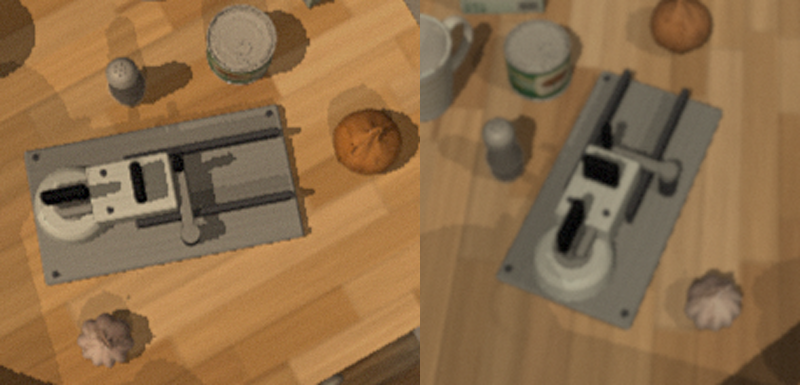

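The final picture shows the bar in line with the slide (left view, 65,193), the fork over the flats, and the keeper arm from (190,232) to (177,160) square across behind the slide. The loose items look undisturbed.

```bash
python3 -c "
from station import *
print(sign_off())"
```

```text
the job is handed in; nothing more can be done
None
```

The job is handed in: the spindle is turned into line, the slide is home on its end stop and the keeper is swung across to its stop. It took about 27 s, and the final picture shows the garlic, onion, salt shaker and tin still in place.

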